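# Take the flower-foam holder off its bayonet stand and put it on the plate

### The job

The round green foam holder is locked on the tilted arranging stand. Press the red release button fully in (it stays in), twist the holder a quarter turn anticlockwise as seen looking onto its top, lift it off the stand, and set it down gently and upright in the middle of the yellow spotted plate. Leave the plate and the other things on the table where they are.

Things in the scene. Friction and masses are not known exactly. Their poses are not given: they have to be found in the camera images.
- mount: White tilted plate of the fixed arranging stand, 165 x 110 x 12 mm. Its z axis is the bayonet axis, square to the plate, leaning 30 degrees from vertical; x points up the slope (the robot's side is the low side), y left. Origin: on that axis at the floor of the 6 mm deep, 52 mm wide recess for the holder's foot, 120 mm above the table. Plate spans x -110 to 55 mm, upper face z = 6 mm.
- release (a joint): Travel of the red release button, m: 0 as found, 0.012 fully in. It slides along the mount's -z, resists with about 4 N and stays where it is left. Its two steel pins block the lugs of the holder: the holder can turn only with the button in by 10 mm or more.
- release_top (a point): Centre of the top of the red release button, a cap 26 mm across at x = -85 mm, near the mount's lower end; as found its top is at z = 26 mm in the mount's frame (20 mm proud of the plate), 14 mm when fully in. Axes as the mount's: press along its -z.
- holder: Green flower-foam holder, loose, about 400 g, 83 mm tall. Origin: centre of its foot's underside; z its own axis, up. Foot 48 mm across (z 0 to 27 mm) with brass lugs along +-y (14 mm wide, out to 34 mm, z 7.5 to 16.5 mm); dish 90 mm across, z 27 to 45 mm, brown foam to z = 49 mm. Found locked in the mount, its origin and axes those of the mount. It unlocks turning anticlockwise, + about z.
- holder_grip (a point): Point on the holder's axis in its grip rib, 71 mm above the foot's underside, 12 mm below the rib's top. The upright green rib is 58 mm long along the holder's x, 16 mm thick along y, and rises 34 mm above the foam. Axes as the holder's: pinch the rib across y.
- plate: Yellow plate with white dots, 196 mm across, loose, 0.6 kg. Origin: centre of its underside, on the table, z up. Flat well about 130 mm across, its floor 5 mm above the table; rim 14 mm high.
- spool_yellow: Bystander: yellow spool with a cardboard hub, 60 mm across, 25 mm high; origin centre of underside.
- spool_lime: Bystander: lime spool with a cardboard hub, 60 mm across, 25 mm high; origin centre of underside.
- brick: Bystander: brown dry-foam brick 100 x 70 x 50 mm; origin centre of underside.
- jar: Bystander: sage-green pottery jar 84 mm across, 85 mm high (150 mm with the sticks in it); origin centre of underside.
- tape: Bystander: amber roll of tape lying flat, 76 mm across, 20 mm high; origin centre of underside.
- glue_gun: Bystander: dark green hand tool lying flat, about 230 x 140 x 36 mm; origin under the middle of its barrel.
- claws (a point): Point on the bayonet axis level with the top of the two aluminium claws, 23.5 mm above the mount's origin; mount's axes. Claws: x +-20 mm, y 26 to 45 mm on either side, reaching over the holder's lugs. The lugs are clear of them from about 60 degrees of turn, and a stop ends the turn at about 95 degrees. Then 30 mm of lift along the mount's z clears everything.
Not all that is in view belongs to the job. Of the things that look like the holder, the smaller one is meant. Leave any purple look-alike of the part that bears mount alone.

How it is judged:
On the way, in this order (a step that is already met when the one before it is completed fails the run):
1. the release button is pressed in (10 mm or more) while the holder is still locked in place (value of joint release above 0.0098 m and angle between the x axis of holder and the x axis of mount, either way round below 0.3 rad and distance between holder and mount below 0.008 m), for 0.1 s.
2. the holder is turned by at least 49 degrees while still seated in the mount (angle between the x axis of holder and the x axis of mount, either way round above 0.85 rad and distance between holder and mount below 0.01 m), for 0.1 s.
At the end, for the whole second after the job is handed in: The holder stands upright (within 0.1 rad) on its foot on the plate's well, its axis within 30 mm of the plate's centre, let go and at rest (horizontal distance between holder and plate below 0.03 m and z of holder in the frame of plate between 0 and 0.01 m and angle between holder's own z axis and vertical below 0.1 rad and linear speed of holder below 0.02 m/s); the robot touches nothing.
It fails at once if the holder is dropped or slammed onto the plate (faster than 0.45 m/s within 25 mm above the plate's well) (horizontal distance between holder and plate below 0.09 m and z of holder in the frame of plate below 0.03 m and linear speed of holder above 0.45 m/s).
It fails at once if the plate is shifted by more than 30 mm (distance of plate from where it was at the start of the episode above 0.03 m).
It fails at once if another thing on the table is shifted by more than 30 mm (distance of any of spool_yellow, spool_lime, brick, jar, tape, glue_gun from where it was at the start of the episode above 0.03 m).
It also fails if it takes over 54 s, if anything falls off the work surface, if the arm or the gripper's body presses on something with over 40 N, if the wrist force passes 120 N, or if a joint passes its speed limit or range.

### The arm

A 7-joint arm with a two-finger parallel gripper is mounted at the origin on the work surface. World frame = base frame: x ahead of the robot, y to its left, z up, the work surface at z = 0. Lengths are in m, angles in rad, forces in N, time in s.
With the tool pointing down it reaches from about 0.425 to 0.875 m from the base axis. Payload 4.7 kg.
Tool frame: the origin (TCP) lies on the centre line of the jaws, within the pads' length; the fingertips stand ahead of it and the grasp point (between the pads) lies 2 mm behind it (nose_length is the z of the fingertips in the tool frame, in m); z points along the fingers, y is the line along which they close (so a half turn about z gives the same grasp; the last joint's range is limited). The gripper opens to 87 mm and grips with 3 to 60 N. Pads are 19 mm wide; open, the fingers measure 117 mm over their backs; the gripper's body (75 mm by 190 mm) begins 51 mm behind the grasp point.
Start: joints at [-1.219, 0.321, -0.07, 1.45, 0.023, 1.371, -0.057], TCP at [0.215, 0.613, 0.24] pointing down, gripper open.
Joint ranges: [-2.86, 2.86], [-0.3, 2.09], [-1.38, 1.24], [0.06, 2.45], [-1.56, 4.7], [0.09, 2.05], [-2.69, 2.69]. Speed limits (rad/s): [2.57, 2.57, 3.14, 3.14, 3.14, 3.14, 3.14].

### API

Orientations are given as a rotation vector (axis times angle).
In Python, from bench import * gives the robot as it stands.
- The arm moves only by the tool send_rows, never from a script. Its arguments are lists of equal length, an entry for each row: "xyz": the shift along the tool's x, y, z in mm, a list of three; "dr": the turn, a rotation vector about the tool's x, y, z in rad, a list of three. A call has exactly 10 rows; each row is the pose to reach, as a shift and turn from the pose commanded when the call began, along the tool's axes at that moment; what a row does not reach only later rows make up. A row lasts 1/12 s, in which the tool goes at most 41.7 mm and 7.16 degrees, less where a joint would pass 70% of its speed; a pose out of reach is approached as far as the arm can. A call with a gripper value outside its range is refused whole. "jaw" is the finger opening in mm, from 0 to 87, set as the call begins (left out, the last holds). The fingers move at their own pace and stop on an object; "grip_force" is the grip in N (left out, the last holds). Time passes only in rows, so rows that repeat a pose let the fingers close, or fill a call up. It gives the time, the measured TCP pose, the force, the opening and the grip force at its end, in the units of the state.
- get_state(): the state, without advancing time (a new reading comes with each control period).
- get_image(name): name is "scene" or "top" or "wrist"; returns the picture (480x640x3 uint8, red, green, blue); there is no depth.
- calibration(name): a dict with "vfov" (degrees; the focal length in pixels is half the picture's height over the tangent of half this angle, whatever the lens; pixels are square), "cx", "cy" (the principal point, pixels), "rvec" (rotation vector, rad) and "tvec" (3), from world to camera coordinates, as OpenCV has them; the wrist camera has in their place "hand_eye" (4x4, takes a point from camera to tool coordinates, whose origin is the TCP and whose axes are the flange's). Camera axes: x right, y down, z forward; pixel columns grow to the right and rows downward; lengths in m; the calibration is good to about 2 mm. The wrist camera is an equidistant fisheye: a pixel r from the principal point sees the ray r / f radians off the axis. A picture is of the moment at which its call begins: read the wrist's pose just before it. calibration takes no time and is no camera call.
- close_job(): hands the job in; it is judged then, once.
The state is a dict: "time": time; "joint_positions": joint angles; "qd": joint speeds; "joint_torque": joint torques, N m; "position": TCP position; "tool_rot": TCP orientation; "ft_force": force on the tool from outside, world axes, zero at the start; "torque": the same for the moment, N m; "grip_width": opening from 0.0 (shut) to 1.0 (fully open); "grip_force": force on a finger pad.
Only numpy, scipy, OpenCV 4.12 (cv2) and the standard library are available. Lean on these libraries where they do the work, as an engineer would, in place of code of your own. Each camera call takes 0.05 s, during which the arm holds its last target. There are 200 camera calls.

## Working session

There is one attempt and no reset: what is moved stays moved. The work goes in short steps, Python scripts to look and compute and a tool call to move; the robot and the scene stay as the last step left them, time stands still between calls to the robot, and variables do not carry over. Pictures are saved under pics/ and viewed, at most 10 in all, crops included, and the job is handed in when it is done.

Besides the shell and the picture viewer there is one more tool, called after "Request:" by a JSON object that holds its "method" and its "body". send_rows: Moves the arm, as the interface text tells. Its arguments: {"type":"object","properties":{"xyz":{"type":"array"},"dr":{"type":"array"},"jaw":{"type":"number"},"grip_force":{"type":"number"}},"required":["xyz","dr"]}

```bash
mkdir -p pics; ls
python3 - <<'E'
from bench import *
import cv2,numpy as np
s=get_state();print(s)
a=get_image("scene");b=get_image("top")
for n in("scene","top","wrist"):print(n,calibration(n))
cv2.imwrite("pics/scene.png",a[:,:,::-1]);cv2.imwrite("pics/top.png",b[:,:,::-1])
E
```

```text
pics
{'time': 0.0, 'joint_positions': array([-1.21891189,  0.32182961, -0.07010741,  1.45165269,  0.02258388,
        1.37077226, -0.05690466]), 'qd': array([ 7.84445914e-04, -1.80280150e-05, -1.37748081e-03, -2.27042397e-04,
       -5.60955661e-04, -6.89900345e-04,  7.47352826e-04]), 'joint_torque': array([ 6.47969409e-04, -4.91300547e+01, -4.03643483e-01, -3.12522876e+01,
       -6.38059666e-02,  4.38025407e-02,  1.81812579e-04]), 'position': array([0.2152678 , 0.61278423, 0.23846855]), 'tool_rot': array([-5.27962902e-01, -3.09666346e+00,  2.91963801e-03]), 'ft_force': array([ 0.08455251, -0.12807265, -0.08198327]), 'torque': array([-0.05358872,  0.01108766,  0.00952759]), 'grip_force': 0.0, 'grip_width': 0.9987921047436646}
scene {'vfov': 44.10575353367195, 'cx': 311.0400053967476, 'cy': 239.72626856619766, 'rvec': array([ 1.63236465,  2.20065519, -0.61286739]), 'tvec': array([ 0.10063886, -0.3230644 ,  1.91343194])}
top {'vfov': 43.14066612283308, 'cx': 321.86393340902276, 'cy': 242.0631353152342, 'rvec': array([ 2.15679265, -2.13718501,  0.11502968]), 'tvec': array([0.03021459, 0.49469836, 1.56820762])}
wrist {'vfov': 65.70646984690485, 'cx': 315.65672866102153, 'cy': 241.35324051933418, 'hand_eye': array([[-6.49386520e-04, -9.69913950e-01, -2.43447137e-01,
         6.62930192e-02],
       [ 9.99999570e-01, -7.90977890e-04,  4.83859661e-04,
        -4.13589093e-04],
       [-6.61863538e-04, -2.43446719e-01,  9.69914046e-01,
        -1.45707546e-01],
       [ 0.00000000e+00,  0.00000000e+00,  0.00000000e+00,
         1.00000000e+00]])}
```

View pics/scene.png

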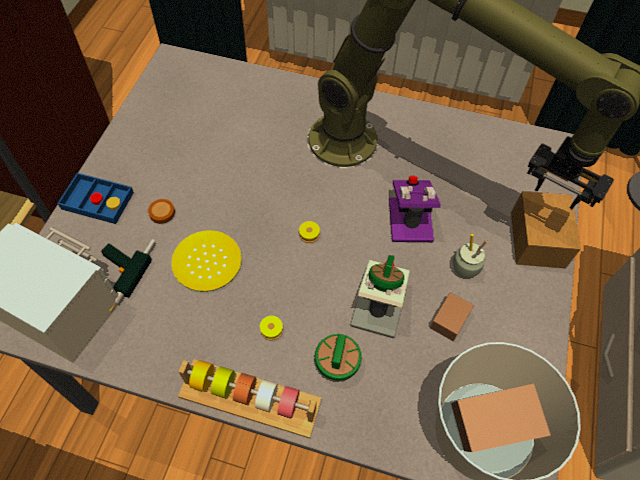

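View pics/top.png

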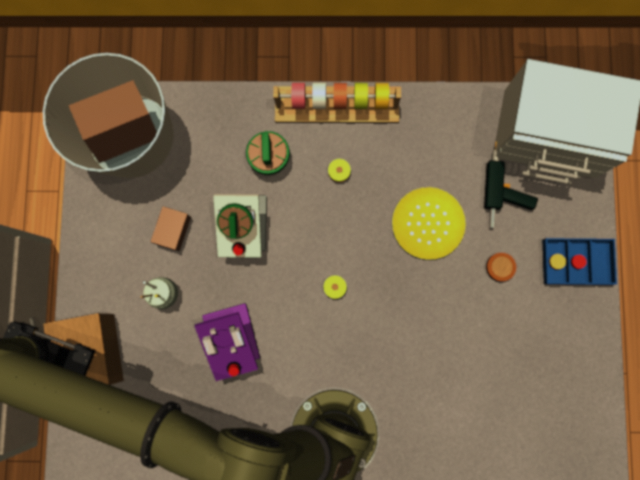

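The scene shows the white stand with the small holder at scene (387,272) / top (235,222), and its red button at top (238,249).
What could be mistaken for it:
- Larger holder: lying on the table at scene (338,355) / top (268,152).
- Purple stand: at scene (414,205) / top (228,345), with its own red button at top (233,370).
- Red disc: in the blue tray at top (580,262).

I choose the one on the white stand. The yellow spotted plate is at top (429,223).

```bash
cat > h.py <<'E'
import cv2,numpy as np
from scipy.spatial.transform import Rotation as Rn
from bench import *
def ray(name,uv,st=None):
    c=calibration(name);f=240/np.tan(np.radians(c["vfov"])/2)
    d=np.array([(uv[0]-c["cx"])/f,(uv[1]-c["cy"])/f])
    if name=="wrist":
        r=np.hypot(*d);v=np.r_[d/max(r,1e-9)*np.sin(r),np.cos(r)]
        T=np.eye(4);T[:3,:3]=Rn.from_rotvec(st["tool_rot"]).as_matrix();T[:3,3]=st["position"]
        T=T@c["hand_eye"];return T[:3,3],T[:3,:3]@v
    R=cv2.Rodrigues(c["rvec"])[0];v=np.r_[d,1];v/=np.linalg.norm(v)
    return -R.T@c["tvec"],R.T@v
def onz(r,z): o,d=r;return o+d*(z-o[2])/d[2]
def tri(a,b):
    A=np.c_[a[1],-b[1]];t=np.linalg.lstsq(A,b[0]-a[0],rcond=None)[0]
    p,q=a[0]+t[0]*a[1],b[0]+t[1]*b[1];return (p+q)/2,np.linalg.norm(p-q)
def mask(im,lo,hi,box):
    h=cv2.cvtColor(im,cv2.COLOR_RGB2HSV);m=cv2.inRange(h,lo,hi);k=np.zeros_like(m);x0,y0,x1,y1=box;k[y0:y1,x0:x1]=255
    m&=k;n,l,s,c=cv2.connectedComponentsWithStats(m);i=1+np.argmax(s[1:,4]);return np.uint8(l==i)*255,c[i],s[i]
E
python3 - <<'E'
from h import *
a=cv2.imread("pics/scene.png")[:,:,::-1].copy();b=cv2.imread("pics/top.png")[:,:,::-1].copy()
_,ct,st=mask(b,(0,150,90),(8,255,255),(205,190,275,265));print("red top",ct,st,onz(ray("top",ct),.1))
m,c,s=mask(b,(22,120,100),(35,255,255),(380,180,480,270))
k=cv2.convexHull(np.argwhere(m)[:,::-1].astype(np.int32));e=cv2.fitEllipse(k);print("plate",c,e,onz(ray("top",e[0]),.012))
m,c,s=mask(a,(22,120,100),(35,255,255),(150,220,260,300));k=cv2.convexHull(np.argwhere(m)[:,::-1].astype(np.int32));e=cv2.fitEllipse(k);print("plate sc",e,onz(ray("scene",e[0]),.012))
m,c,s=mask(b,(0,0,140),(50,90,255),(205,185,262,262));k=cv2.convexHull(np.argwhere(m)[:,::-1].astype(np.int32));print("white",s,cv2.approxPolyDP(k,4,True).ravel(),cv2.minAreaRect(k))
x=np.hstack([cv2.resize(a[240:340,340:420],(400,500),interpolation=2),cv2.resize(b[180:270,200:272],(400,500),interpolation=2)])
cv2.imwrite("pics/crop.png",x[:,:,::-1])
E
```

```text
red top [237.55952381 249.94047619] [233 245  10  11  84] [0.46398494 0.24597789 0.1       ]
plate [428.41014851 222.94133663] ((428.3971252441406, 222.9873809814453), (72.98094940185547, 74.30644989013672), 117.99734497070312) [ 0.55048275 -0.24878992  0.012     ]
plate sc ((205.99075317382812, 260.22161865234375), (60.02149963378906, 70.7718276977539), 74.5805435180664) [ 0.55072257 -0.24745133  0.012     ]
white [ 212  185   50   72 1292] [259 256 245 256 215 220 213 193 261 185] ((236.5, 220.5), (71.0, 49.0), 90.0)
```

View pics/crop.png

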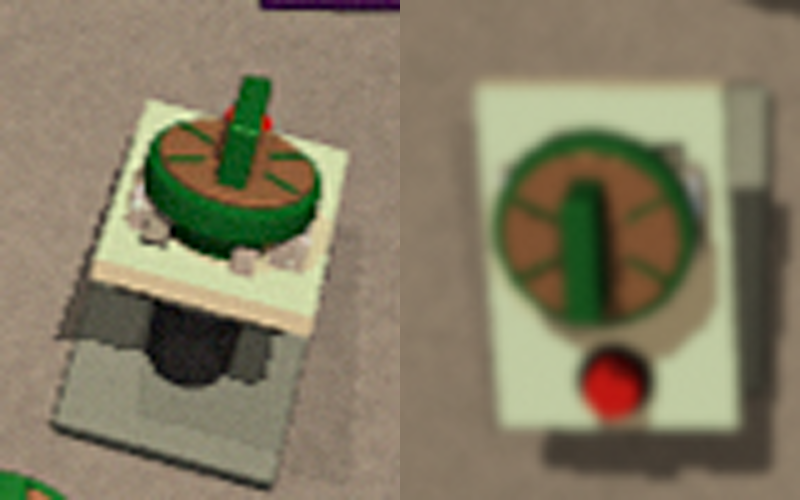

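The crop confirms the choice: the left half shows the small holder in the white stand with claws around its foot, and the right half shows the red cap below it (cap centre at crop (613,385)).

```bash
cat >> h.py <<'E'
def mountR(yaw): return Rn.from_euler("zy",[yaw,-np.pi/6]).as_matrix()   # x up slope, z leaning to robot
def delta(p,R,st=None):
    s=st or get_state();R0=Rn.from_rotvec(s["tool_rot"]).as_matrix()
    return (R0.T@(p-s["position"])*1000).round(1),Rn.from_matrix(R0.T@R).as_rotvec().round(3)
FL=np.diag([-1,1,-1.])   # tool axes in mount frame: x=-x, y=y, z=-z
E
python3 - <<'E'
from h import *
import bench
print([n for n in dir(bench) if not n.startswith('_')], getattr(bench,'nose_length',None))
q=[((213.3,194.8),.1527),((258.5,194.8),.1527),((261.2,257),.0702),((217.6,257.4),.0702)]
P=np.array([onz(ray("top",u),z) for u,z in q]);print(P)
print("sizes",np.linalg.norm(P-np.roll(P,-1,0),axis=1))
for v in (P[0]-P[3],P[1]-P[2]): print("yaw x",np.arctan2(v[1],v[0]))
for v in (P[0]-P[1],P[3]-P[2]): print("yaw y",np.arctan2(-v[0],v[1]))
d=(P[0]+P[1]-P[2]-P[3])/2; yaw=np.arctan2(d[1],d[0]);print(yaw)
R=mountR(yaw);M=P.mean(0)-R@[-.0275,0,.006]
rt=onz(ray("top",(237.56,249.94)),.1);M2=rt-R@[-.085,0,.026];print("M",M,M2)
rb=onz(ray("top",(238-2.5-200+200-2,0)),.19)
M=(M+M2)/2;M[2]=.12
s=get_state()
print(delta(M+R@[-.085,0,.15],R@FL), M+R@[-.085,0,.15])
E
```

```text
['MotionError', 'calibration', 'close_job', 'get_image', 'get_state', 'nose_length'] 0.017
[[0.59442506 0.30137044 0.1527    ]
 [0.595144   0.18962418 0.1527    ]
 [0.44960043 0.18936376 0.0702    ]
 [0.44762321 0.30167473 0.0702    ]]
sizes [0.11174857 0.16729988 0.11232837 0.16839574]
yaw x -0.002072780739674669
yaw x 0.0017892842509514928
yaw y 0.006433672726954093
yaw y 0.017603103801297256
-0.0001500600949760392
M [0.54851387 0.24550415 0.12000385] [0.55059832 0.24596396 0.11998334]
(array([-296.8, -284.7,   31.7]), array([-0.09 , -0.519, -0.329])) [0.40094394 0.24574681 0.20740381]
```

Request:
{"method": "send_rows", "body": {"xyz": [[0,0,-20],[-20,-20,-40],[-50,-50,-60],[-80,-75,-70],[-110,-105,-70],[-140,-135,-70],[-170,-165,-70],[-200,-190,-70],[-230,-220,-65],[-250,-240,-60]], "dr": [[0,0,0],[0,0,0],[-0.01,-0.06,-0.04],[-0.02,-0.12,-0.08],[-0.03,-0.19,-0.12],[-0.045,-0.26,-0.165],[-0.055,-0.32,-0.2],[-0.065,-0.39,-0.25],[-0.08,-0.46,-0.29],[-0.09,-0.519,-0.329]], "jaw": 0}}

```text
time: 0.93
position: [0.3685, 0.3117, 0.3002]
tool_rot: [0.016, 2.636, 0.001]
ft_force: [-0.2, -0.1, -0.2]
grip_width: 0.328
grip_force: 0.0
```

Run:
```python
from h import *
s=get_state();im=get_image("wrist");print(s["position"],s["joint_positions"],s["time"]);np.save("pics/s1.npy",np.r_[s["position"],s["tool_rot"]])
cv2.imwrite("pics/w1.png",im[:,:,::-1])
_,c,st=mask(im,(0,150,70),(8,255,255),(0,0,640,480));print(c,st,onz(ray("wrist",c,s),.1))
M=np.array([.5495,.2457,.12]);R=mountR(0);print(delta(M+R@[-.085,0,.09],R@FL))
```

```text
[0.36852297 0.31174573 0.30017152] [-0.9623221  -0.29223337 -0.09293989  2.0384402   0.44731093  1.16925795
  0.37388306] 0.9333
[252.52583026 200.91143911] [240 188  26  27 542] [0.46028233 0.24806536 0.1       ]
(array([ 16.3, -58.9, 154.8]), array([-0.01 , -0.017, -0.019]))
```

View pics/w1.png

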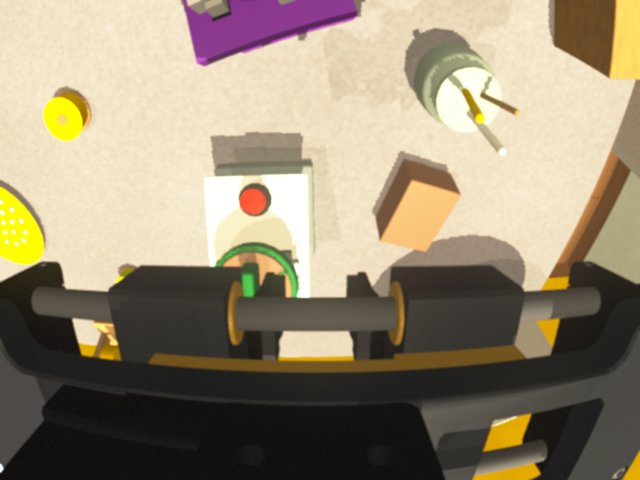

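The wrist view shows the white plate with the red cap at (252,201) and the holder partly behind the fingers at (257,275). The cap ray lands within 4 mm of the top-view estimate.

Request:
{"method": "send_rows", "body": {"xyz": [[1,-6,15],[3,-12,30],[5,-18,46],[7,-24,62],[9,-30,77],[11,-36,93],[13,-42,108],[14,-48,124],[16,-54,140],[16,-58,155]], "dr": [[0,0,0],[0,0,0],[-0.01,-0.01,-0.01],[-0.01,-0.017,-0.019],[-0.01,-0.017,-0.019],[-0.01,-0.017,-0.019],[-0.01,-0.017,-0.019],[-0.01,-0.017,-0.019],[-0.01,-0.017,-0.019],[-0.01,-0.017,-0.019]]}}

```text
time: 1.82
position: [0.4286, 0.2566, 0.156]
tool_rot: [-0.008, 2.622, 0.009]
ft_force: [0.0, 0.5, 0.0]
grip_width: 0.006
grip_force: 0.0
```

Run:
```python
from h import *
s=get_state();im=get_image("wrist");s=get_state();print(s["position"],s["joint_positions"],s["time"])
cv2.imwrite("pics/w2.png",im[:,:,::-1])
_,c,st=mask(im,(0,150,70),(8,255,255),(0,0,640,480));print(c,st,onz(ray("wrist",c,s),.1))
M=np.array([.549,.2465,.12]);R=mountR(0);print(delta(M+R@[-.085,0,.043],R@FL))
```

```text
[0.42857537 0.25444452 0.15330052] [-0.86868438 -0.19461791  0.01152798  2.27340529  0.5564898   0.78477374
  0.3747591 ] 1.8667
[301.12384937 257.35564854] [ 278  238   44   39 1195] [0.45275175 0.24599264 0.1       ]
(array([-2.9, -8.1, 46. ]), array([ 0.004, -0.007,  0.004]))
```

View pics/w2.png

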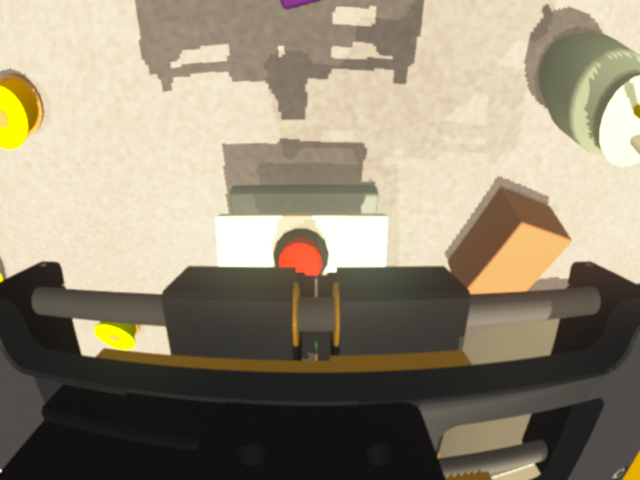

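The near edge of the plate runs level from (217,215) to (387,215), so yaw is about 0. The cap at (301,257) sits on its centre line. I'll descend to contact next.

Request:
{"method": "send_rows", "body": {"xyz": [[-1,-2,5],[-2,-4,10],[-3,-6,15],[-3,-8,20],[-3,-8,24],[-3,-8,28],[-3,-8,32],[-3,-8,36],[-3,-8,38],[-3,-8,40]], "dr": [[0,0,0],[0.004,-0.007,0.004],[0.004,-0.007,0.004],[0.004,-0.007,0.004],[0.004,-0.007,0.004],[0.004,-0.007,0.004],[0.004,-0.007,0.004],[0.004,-0.007,0.004],[0.004,-0.007,0.004],[0.004,-0.007,0.004]]}}

```text
time: 2.7
position: [0.4515, 0.2495, 0.1237]
tool_rot: [-0.003, 2.614, 0.006]
ft_force: [0.2, 0.6, -0.1]
grip_width: 0.006
grip_force: 0.0
```

Run:
```python
from h import *
s=get_state();print(s["position"],s["ft_force"])
M=np.array([.549,.2465,.12]);R=mountR(0);print(delta(M+R@[-.085,0,.031],R@FL),R.T@(s["position"]-M))
```

```text
[0.45150739 0.24949894 0.12373887] [ 0.22437459  0.64956678 -0.07208301]
(array([ 2.5, -3.1, 21. ]), array([0.004, 0.004, 0.001])) [-0.08256164  0.00299894  0.05198426]
```

Request:
{"method": "send_rows", "body": {"xyz": [[0,0,0],[1,0,2],[2,0,4],[2,0,7],[2,0,10],[2,0,13],[2,0,16],[2,0,18],[2,0,18],[2,0,18]], "dr": [[0,0,0],[0,0,0],[0,0,0],[0,0,0],[0,0,0],[0,0,0],[0,0,0],[0,0,0],[0,0,0],[0,0,0]]}}

```text
time: 3.53
position: [0.4589, 0.2495, 0.1073]
tool_rot: [-0.003, 2.613, 0.006]
ft_force: [0.3, -0.0, 0.2]
grip_width: 0.002
grip_force: 0.0
```

Run:
```python
from h import *
s=get_state();print(s["position"],s["ft_force"])
M=np.array([.549,.2465,.12]);R=mountR(0);print(delta(M+R@[-.085,0,.031],R@FL),R.T@(s["position"]-M))
```

```text
[0.45889605 0.24953929 0.10731465] [ 0.32392134 -0.04517328  0.22841184]
(array([ 0.6, -3.1,  3. ]), array([0.004, 0.005, 0.001])) [-0.08437498  0.00303929  0.03406614]
```

Request:
{"method": "send_rows", "body": {"xyz": [[0,-1,1],[0,-3,2],[0,-3,3],[0,-3,4],[0,-3,5],[0,-3,5.5],[0,-3,6],[0,-3,6],[0,-3,6],[0,-3,6]], "dr": [[0,0,0],[0,0,0],[0,0,0],[0,0,0],[0,0,0],[0,0,0],[0,0,0],[0,0,0],[0,0,0],[0,0,0]]}}

```text
time: 4.37
position: [0.461, 0.2479, 0.1041]
tool_rot: [-0.003, 2.613, 0.007]
ft_force: [-21.1, -2.7, 23.7]
grip_width: 0.008
grip_force: 15.2
```

Run:
```python
from h import *
s=get_state();print(s["position"],s["ft_force"])
M=np.array([.549,.2465,.12]);R=mountR(0);print(R.T@(s["position"]-M))
im=get_image("wrist");b=get_image("top")
x=np.hstack([cv2.resize(im[180:300,200:400],(500,300)),cv2.resize(b[180:270,200:272],(240,300))]);cv2.imwrite("pics/c3.png",x[:,:,::-1])
```

```text
[0.46098072 0.24786847 0.10410649] [-21.12540963  -2.66561718  23.73191129]
[-0.08417369  0.00136847  0.03024546]
```

View pics/c3.png

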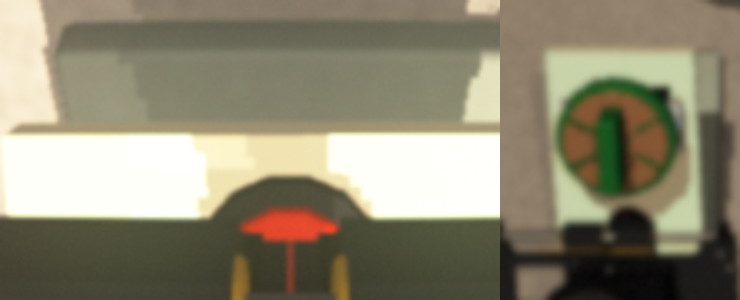

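The wrist crop shows the closed fingers on the red cap, now sunk into its dark collar. The top crop shows the holder unmoved. There is a 32 N stop at z_m = 30 mm, so the button is fully in. I'll retract and move over the rib.

Request:
{"method": "send_rows", "body": {"xyz": [[0,0,-10],[0,0,-25],[0,0,-45],[0,0,-65],[0,0,-85],[-10,0,-100],[-30,0,-105],[-50,0,-105],[-70,0,-105],[-85,0,-105]], "dr": [[0,0,0],[0,0,0],[0,0,0],[0,0,0],[0,0,0],[0,0,0],[0,0,0],[0,0,0],[0,0,0],[0,0,0]]}}

```text
time: 5.3
position: [0.4838, 0.245, 0.2367]
tool_rot: [-0.0, 2.613, 0.005]
ft_force: [-0.1, 0.8, -0.2]
grip_width: 0.003
grip_force: 0.0
```

Request:
{"method": "send_rows", "body": {"xyz": [[0,0,0],[0,0,0],[0,0,0],[0,0,0],[0,0,0],[0,0,0],[0,0,0],[0,0,0],[0,0,0],[0,0,0]], "dr": [[0,0,0],[0,0,0],[0,0,0],[0,0,0],[0,0,0],[0,0,0],[0,0,0],[0,0,0],[0,0,0],[0,0,0]], "jaw": 87}}

```text
time: 6.13
position: [0.4823, 0.2462, 0.2358]
tool_rot: [-0.003, 2.613, 0.006]
ft_force: [0.2, -0.8, 0.1]
grip_width: 0.683
grip_force: 0.0
```

Run:
```python
from h import *
s=get_state();im=get_image("wrist");print(s["position"],s["joint_positions"],s["time"],s["grip_width"])
M=np.array([.549,.2465,.12]);R=mountR(0);print(R.T@(s["position"]-M),delta(M+R@[0,0,.071],R@FL))
b=cv2.imread("pics/top.png")
print("rib y top-view",onz(ray("top",(233.3,225)),.19))
cv2.imwrite("pics/w4.png",im[:,:,::-1])
```

```text
[0.48226838 0.24621927 0.23581891] [-0.84655961 -0.20917616  0.09095265  2.11168665  0.48022218  0.89063251
  0.57893251] 6.1333 0.682793676109475
[ 1.18175483e-04 -2.80728013e-04  1.33667929e-01] (array([ 0.5, -0. , 62.7]), array([0.005, 0.005, 0.001]))
rib y top-view [0.5136684  0.24343535 0.19      ]
```

View pics/w4.png

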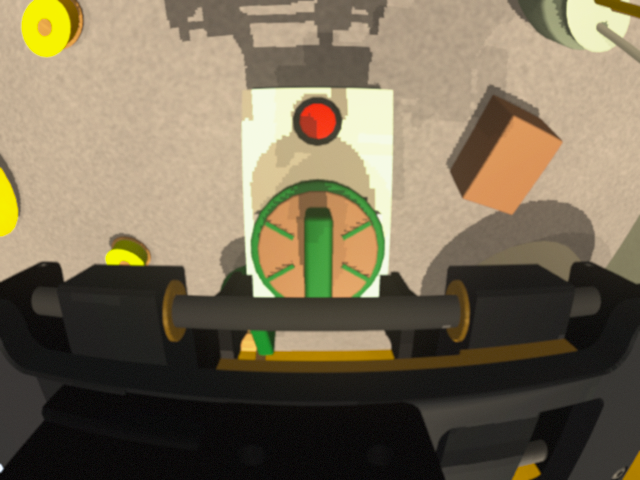

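The wrist view shows the rib at column 318 (near end at row 208), between the open fingers. The cap is at (318,120), sunk in its collar. A quick x check on the rib end and cap, then down.

Run:
```python
from h import *
s=get_state();M=np.array([.549,.2465,.12]);R=mountR(0)
def onm(u,z):
    o,d=ray("wrist",u,s);o=R.T@(o-M);d=R.T@d;return (o+d*(z-o[2])/d[2])*1000
im=cv2.imread("pics/w4.png")[:,:,::-1].copy();_,c,_=mask(im,(0,150,70),(8,255,255),(0,0,640,480))
print("cap exp -85,0",c,onm(c,.014)); print("rib end exp -29,0",onm((318,208),.083)); print("edge exp -110,+-55",onm((247,88),.006),onm((393,89),.006)); print("dish left/right exp 45",onm((252,246),.045),onm((384,246),.045))
```

```text
cap exp -85,0 [317.42590867 120.57875116] [-86.30224506   1.2172272   14.        ]
rib end exp -29,0 [-34.71394189   0.8903249   83.        ]
edge exp -110,+-55 [-112.45664198  -50.20350619    6.        ] [-112.11263819   56.86151041    6.        ]
dish left/right exp 45 [ -3.4866573  -42.11127232  45.        ] [-3.35746672 44.97381378 45.        ]
```

Request:
{"method": "send_rows", "body": {"xyz": [[0,0,0],[0,0,5],[0,1,12],[0,1,20],[0,1,28],[0,1,36],[0,1,44],[0,1,52],[0,1,58],[0,1,60]], "dr": [[0,0,0],[0.005,0.005,0],[0.005,0.005,0],[0.005,0.005,0],[0.005,0.005,0],[0.005,0.005,0],[0.005,0.005,0],[0.005,0.005,0],[0.005,0.005,0],[0.005,0.005,0]]}}

```text
time: 7.02
position: [0.5126, 0.2469, 0.1825]
tool_rot: [-0.0, 2.62, -0.003]
ft_force: [0.4, -1.3, -0.2]
grip_width: 1.001
grip_force: 0.0
```

Run:
```python
from h import *
s=get_state();M=np.array([.549,.2465,.12]);R=mountR(0)
print(R.T@(s["position"]-M),delta(M+R@[0,0,.071],R@FL),s["ft_force"],s["grip_width"])
```

```text
[-0.0002137   0.00039229  0.07234729] (array([-0.2, -0.4,  1.3]), array([-0.002, -0.002,  0.001])) [ 0.43609377 -1.29893329 -0.15870399] 1.0006978390458359
```

The cap, edge and rib all come out 1–3 mm toward -x and 1 mm toward +y, so I'll adjust for that and close.

Request:
{"method": "send_rows", "body": {"xyz": [[1,1,0],[2,1,0],[2,1,0],[2,1,0],[2,1,0],[2,1,0],[2,1,0],[2,1,0],[2,1,0],[2,1,0]], "dr": [[0,0,0],[0,0,0],[0,0,0],[0,0,0],[0,0,0],[0,0,0],[0,0,0],[0,0,0],[0,0,0],[0,0,0]], "jaw": 0, "grip_force": 45}}

```text
time: 7.85
position: [0.5108, 0.2485, 0.183]
tool_rot: [-0.001, 2.618, -0.001]
ft_force: [0.5, -0.3, 0.9]
grip_width: 0.326
grip_force: 0.0
```

Request:
{"method": "send_rows", "body": {"xyz": [[0,0,0],[0,0,0],[0,0,0],[0,0,0],[0,0,0],[0,0,0],[0,0,0],[0,0,0],[0,0,0],[0,0,0]], "dr": [[0,0,0],[0,0,0],[0,0,0],[0,0,0],[0,0,0],[0,0,0],[0,0,0],[0,0,0],[0,0,0],[0,0,0]]}}

```text
time: 8.68
position: [0.5107, 0.2483, 0.1828]
tool_rot: [-0.001, 2.619, -0.001]
ft_force: [-0.4, -0.3, 0.3]
grip_width: 0.175
grip_force: 45.0
```

Request:
{"method": "send_rows", "body": {"xyz": [[0,0,0],[0,0,0],[0,0,0],[0,0,0],[0,0,0],[0,0,0],[0,0,0],[0,0,0],[0,0,0],[0,0,0]], "dr": [[0,0,-0.03],[0,0,-0.08],[0,0,-0.14],[0,0,-0.2],[0,0,-0.26],[0,0,-0.32],[0,0,-0.38],[0,0,-0.44],[0,0,-0.48],[0,0,-0.5]]}}

```text
time: 9.52
position: [0.5102, 0.2493, 0.1825]
tool_rot: [-0.654, 2.547, -0.174]
ft_force: [-1.8, 1.5, -2.5]
grip_width: 0.178
grip_force: 45.0
```

Run:
```python
from h import *
s=get_state();print(s["joint_positions"],s["torque"],s["ft_force"],s["grip_width"])
R=mountR(0);Rt=Rn.from_rotvec(s["tool_rot"]).as_matrix();print(Rn.from_matrix(R.T@Rt@FL).as_rotvec())
```

```text
[-0.85643551 -0.09949988  0.14613732  2.12909078  0.50940645  0.76452664
  1.05545369] [0.45291941 1.30853883 0.19229177] [-1.77362307  1.45887373 -2.53831619] 0.1781507670199585
[0.00102937 0.00100059 0.50276251]
```

Request:
{"method": "send_rows", "body": {"xyz": [[0,0,0],[0,0,0],[0,0,0],[0,0,0],[0,0,0],[0,0,0],[0,0,0],[0,0,0],[0,0,0],[0,0,0]], "dr": [[0,0,-0.03],[0,0,-0.08],[0,0,-0.14],[0,0,-0.2],[0,0,-0.26],[0,0,-0.32],[0,0,-0.38],[0,0,-0.44],[0,0,-0.5],[0,0,-0.55]]}}

```text
time: 10.35
position: [0.5102, 0.2487, 0.1825]
tool_rot: [-1.341, 2.306, -0.359]
ft_force: [-2.1, 0.7, -0.7]
grip_width: 0.18
grip_force: 45.0
```

Request:
{"method": "send_rows", "body": {"xyz": [[0,0,0],[0,0,0],[0,0,0],[0,0,0],[0,0,0],[0,0,0],[0,0,0],[0,0,0],[0,0,0],[0,0,0]], "dr": [[0,0,-0.05],[0,0,-0.1],[0,0,-0.16],[0,0,-0.22],[0,0,-0.28],[0,0,-0.34],[0,0,-0.4],[0,0,-0.45],[0,0,-0.48],[0,0,-0.49]]}}

```text
time: 11.18
position: [0.5103, 0.2482, 0.1825]
tool_rot: [-1.897, 1.954, -0.508]
ft_force: [-2.7, -0.7, -0.2]
grip_width: 0.179
grip_force: 45.0
```

Run:
```python
from h import *
s=get_state();print(s["joint_positions"],s["torque"],s["ft_force"],s["grip_width"])
M=np.array([.549,.2465,.12]);R=mountR(0);Rt=Rn.from_rotvec(s["tool_rot"]).as_matrix();print(Rn.from_matrix(R.T@Rt@FL).as_rotvec(),R.T@(s["position"]-M))
b=get_image("top");a=get_image("scene")
x=np.hstack([cv2.resize(b[180:270,200:272],(320,400)),cv2.resize(a[240:340,340:420],(320,400))]);cv2.imwrite("pics/c5.png",x[:,:,::-1])
```

```text
[-0.91695182 -0.10328076  0.20464948  2.13115458  0.51931453  0.76929721
  2.08754735] [-0.01185186  1.44061291 -0.15103864] [-2.69470036 -0.69018477 -0.16520508] 0.17876632487831962
[3.32447170e-04 2.14886820e-03 1.54136624e+00] [-0.00230639  0.00171603  0.07349657]
```

View pics/c5.png

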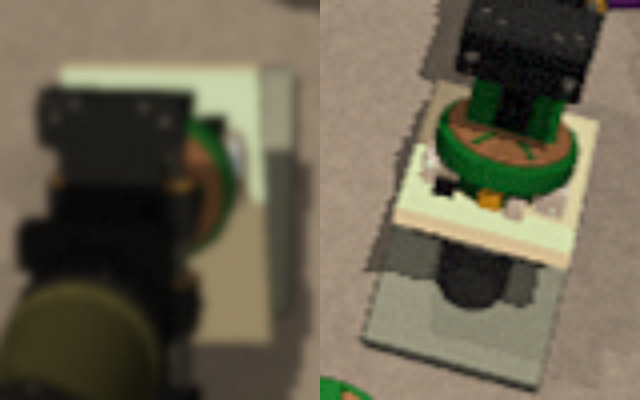

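The scene crop shows a brass lug at (490,200) in the gap between the claws, so the holder has turned about 90°. Now lift along the axis.

Request:
{"method": "send_rows", "body": {"xyz": [[0,0,-3],[0,0,-8],[0,0,-14],[0,0,-21],[0,0,-30],[0,0,-40],[0,0,-52],[0,0,-66],[0,0,-80],[0,0,-90]], "dr": [[0,0,0],[0,0,0],[0,0,0],[0,0,0],[0,0,0],[0,0,0],[0,0,0],[0,0,0],[0,0,0],[0,0,0]]}}

```text
time: 12.12
position: [0.4653, 0.249, 0.2631]
tool_rot: [-1.894, 1.952, -0.507]
ft_force: [0.3, 0.4, -4.3]
grip_width: 0.183
grip_force: 45.0
```

Run:
```python
from h import *
s=get_state();print(s["joint_positions"],s["torque"],s["ft_force"],s["grip_width"])
D=np.diag([-1,1,-1.]);p=np.array([.5505,-.248,.005+.0735+.10])
R0=Rn.from_rotvec(s["tool_rot"]).as_matrix()
print("full",delta(p,D)); print("mid", delta(np.array([.50,.03,.28]),R0))
```

```text
[-0.94385333 -0.25734424  0.139612    2.0904518   0.49159768  0.97909064
  2.0989266 ] [0.12634266 1.20409628 0.0585042 ] [ 0.27779293  0.42063809 -4.25913786] 0.18294320882973414
full (array([496. , -46.5, 115.2]), array([-0.402,  0.417,  1.502]))
mid (array([217.7, -45.1,   2.4]), array([0., 0., 0.]))
```

Request:
{"method": "send_rows", "body": {"xyz": [[10,-5,0],[30,-10,0],[55,-15,0],[80,-20,0],[105,-25,0],[130,-30,0],[155,-35,0],[180,-40,0],[205,-45,0],[230,-45,0]], "dr": [[0,0,0],[-0.02,0.02,0.07],[-0.04,0.04,0.15],[-0.06,0.06,0.22],[-0.08,0.08,0.3],[-0.1,0.1,0.38],[-0.12,0.125,0.45],[-0.14,0.15,0.53],[-0.16,0.17,0.6],[-0.18,0.19,0.68]]}}

```text
time: 12.95
position: [0.4991, 0.0144, 0.281]
tool_rot: [-1.158, 2.665, -0.317]
ft_force: [0.6, 0.7, -4.5]
grip_width: 0.18
grip_force: 45.0
```

Run:
```python
from h import *
s=get_state();print(s["joint_positions"],s["ft_force"],s["grip_width"])
D=np.diag([-1,1,-1.])
print("full",delta(np.array([.5505,-.248,.22]),D))
```

```text
[-0.63322548 -0.260014    0.36496369  1.98069392  0.29797414  1.16694416
  2.03750805] [ 0.56566236  0.6987913  -4.46136694] 0.18012892460923854
full (array([ 166.2, -193.2,  101.4]), array([-0.223,  0.226,  0.813]))
```

Request:
{"method": "send_rows", "body": {"xyz": [[15,-18,4],[32,-38,14],[49,-58,25],[66,-78,36],[83,-97,47],[100,-117,59],[117,-137,70],[134,-156,80],[150,-175,90],[164,-190,98]], "dr": [[-0.02,0.02,0.08],[-0.04,0.04,0.16],[-0.07,0.07,0.24],[-0.09,0.09,0.33],[-0.11,0.11,0.41],[-0.135,0.135,0.49],[-0.155,0.16,0.57],[-0.18,0.18,0.65],[-0.2,0.205,0.73],[-0.223,0.226,0.813]]}}

```text
time: 13.78
position: [0.5503, -0.2438, 0.2223]
tool_rot: [0.001, -3.14, 0.003]
ft_force: [-0.5, -0.4, -4.0]
grip_width: 0.178
grip_force: 45.0
```

Request:
{"method": "send_rows", "body": {"xyz": [[0,0,0],[0,0,0],[0,0,0],[0,0,0],[0,0,0],[0,0,0],[0,0,0],[0,0,0],[0,0,0],[0,0,0]], "dr": [[0,0,0],[0,0,0],[0,0,0],[0,0,0],[0,0,0],[0,0,0],[0,0,0],[0,0,0],[0,0,0],[0,0,0]]}}

```text
time: 14.62
position: [0.5506, -0.2406, 0.2221]
tool_rot: [-0.013, 3.141, -0.002]
ft_force: [-0.4, 0.1, -4.0]
grip_width: 0.184
grip_force: 45.0
```

Run:
```python
from h import *
s=get_state();im=get_image("wrist");a=get_image("scene");print(s["position"],s["joint_positions"],s["ft_force"],s["grip_width"])
D=np.diag([-1,1,-1.])
print("full",delta(np.array([.5505,-.248,.0785]),D))
x=np.hstack([cv2.resize(im,(400,300)),cv2.resize(a[170:320,130:330],(400,300))]);cv2.imwrite("pics/c6.png",x[:,:,::-1])
```

```text
[ 0.5505535  -0.24056801  0.2221423 ] [-0.27882303  0.27473253  0.77637102  1.6291414  -0.19649073  1.31788006
  2.1073564 ] [-0.42917369  0.09198836 -4.01267408] 0.18415488169207406
full (array([ 1.000e-01, -7.100e+00,  1.436e+02]), array([-0.001,  0.   ,  0.008]))
```

View pics/c6.png

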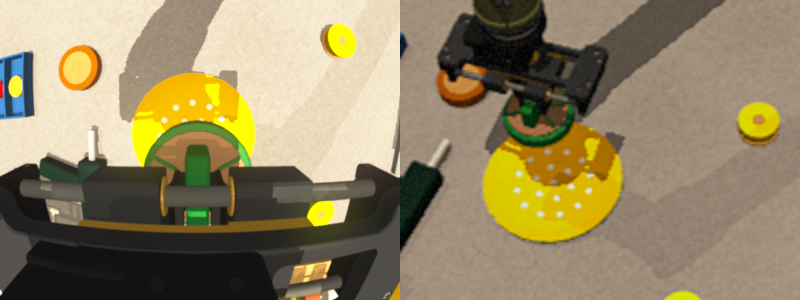

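The wrist crop shows the holder held square over the yellow plate at (195,130). The scene crop shows it above the plate with nothing in the way. Lowering now.

Request:
{"method": "send_rows", "body": {"xyz": [[0,-1,8],[0,-2,20],[0,-4,34],[0,-6,48],[0,-7,62],[0,-7,76],[0,-7,90],[0,-7,104],[0,-7,116],[0,-7,125]], "dr": [[0,0,0],[0,0,0],[0,0,0],[0,0,0],[0,0,0],[0,0,0],[0,0,0],[0,0,0],[0,0,0],[0,0,0]]}}

```text
time: 15.55
position: [0.5501, -0.2475, 0.0951]
tool_rot: [0.013, -3.14, 0.002]
ft_force: [-0.6, 0.1, -4.7]
grip_width: 0.182
grip_force: 45.0
```

Request:
{"method": "send_rows", "body": {"xyz": [[0,0,2],[0,0,4],[0,0,6],[0,0,8],[0,0,10],[0,0,12],[0,0,14],[0,0,16],[0,0,17],[0,0,17]], "dr": [[0,0,0],[0,0,0],[0,0,0],[0,0,0],[0,0,0],[0,0,0],[0,0,0],[0,0,0],[0,0,0],[0,0,0]]}}

```text
time: 16.38
position: [0.5504, -0.2478, 0.0797]
tool_rot: [0.013, -3.141, 0.002]
ft_force: [0.3, 0.3, -4.2]
grip_width: 0.182
grip_force: 45.0
```

Request:
{"method": "send_rows", "body": {"xyz": [[0,0,0.5],[0,0,1],[0,0,1.5],[0,0,2],[0,0,2.5],[0,0,2.5],[0,0,2.5],[0,0,2.5],[0,0,2.5],[0,0,2.5]], "dr": [[0,0,0],[0,0,0],[0,0,0],[0,0,0],[0,0,0],[0,0,0],[0,0,0],[0,0,0],[0,0,0],[0,0,0]]}}

```text
time: 17.22
position: [0.5507, -0.248, 0.0778]
tool_rot: [-0.013, 3.141, -0.002]
ft_force: [0.1, -0.6, -0.4]
grip_width: 0.181
grip_force: 45.0
```

Force on the tool has dropped from -4.2 to -0.4 N, so the foot is on the plate. I'll nudge 0.5 mm more, then release.

Request:
{"method": "send_rows", "body": {"xyz": [[0,0,0.5],[0,0,0.5],[0,0,0.5],[0,0,0.5],[0,0,0.5],[0,0,0.5],[0,0,0.5],[0,0,0.5],[0,0,0.5],[0,0,0.5]], "dr": [[0,0,0],[0,0,0],[0,0,0],[0,0,0],[0,0,0],[0,0,0],[0,0,0],[0,0,0],[0,0,0],[0,0,0]], "jaw": 60}}

```text
time: 18.05
position: [0.5506, -0.2479, 0.077]
tool_rot: [-0.013, 3.142, -0.002]
ft_force: [-0.2, 0.8, -0.6]
grip_width: 0.684
grip_force: 0.0
```

Request:
{"method": "send_rows", "body": {"xyz": [[0,0,0],[0,0,0],[0,0,-3],[0,0,-10],[0,0,-25],[0,0,-45],[0,0,-70],[0,0,-95],[0,0,-120],[0,0,-140]], "dr": [[0,0,0],[0,0,0],[0,0,0],[0,0,0],[0,0,0],[0,0,0],[0,0,0],[0,0,0],[0,0,0],[0,0,0]]}}

```text
time: 18.88
position: [0.5509, -0.2483, 0.2199]
tool_rot: [-0.012, 3.139, -0.003]
ft_force: [1.6, -0.4, -0.0]
grip_width: 0.689
grip_force: 0.0
```

Request:
{"method": "send_rows", "body": {"xyz": [[20,0,0],[40,0,0],[60,0,0],[80,0,0],[100,0,0],[100,0,0],[100,0,0],[100,0,0],[100,0,0],[100,0,0]], "dr": [[0,0,0],[0,0,0],[0,0,0],[0,0,0],[0,0,0],[0,0,0],[0,0,0],[0,0,0],[0,0,0],[0,0,0]]}}

```text
time: 19.72
position: [0.4514, -0.2485, 0.2171]
tool_rot: [0.014, -3.141, 0.004]
ft_force: [-0.3, -0.1, -0.5]
grip_width: 0.69
grip_force: 0.0
```

Run:
```python
from h import *
s=get_state();b=get_image("top");a=get_image("scene");print(s["position"],s["ft_force"],s["grip_width"],s["time"])
x=np.hstack([cv2.resize(b[160:300,340:480],(300,300)),cv2.resize(a[170:320,130:330],(400,300))]);cv2.imwrite("pics/c7.png",x[:,:,::-1])
```

```text
[ 0.45136695 -0.24845797  0.21712613] [-0.28574677 -0.14138479 -0.46172444] 0.6901458217371588 19.7167
```

View pics/c7.png

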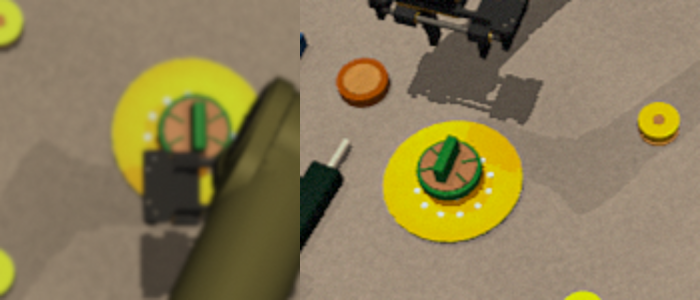

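The holder stands upright and centred on the plate (scene crop (450,170)), and the gripper is clear of everything.

```bash
python3 -c "
from bench import *
print(close_job())"
```

```text
the job is handed in; nothing more can be done
None
```

The button was pressed in, the holder was turned about 90° and lifted off, and it now stands upright in the middle of the yellow plate; I handed the job in at about 20 s, and no verdict came back.

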